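# Start the collar nut on the stand's foot stud

### The arm

A 6-joint arm with a two-finger parallel gripper is mounted at the origin on the work surface. World frame = base frame: x ahead of the robot, y to its left, z up, the work surface at z = 0. Lengths are in mm, angles in rad, forces in N, time in s.
With the tool pointing down it reaches from about 300 to 775 mm from the base axis. Payload 14.6 kg.
Tool frame: the origin (TCP) lies between the finger pads; the fingertips stand 8 mm ahead of it and the grasp point (between the pads) lies 11 mm behind it; x points along the fingers, y is the direction in which the jaws open and shut, and the axes are right-handed (so a half turn about x gives the same grasp; the last joint's range is limited). The gripper opens to 94 mm and grips with 3 to 60 N. Pads are 16 mm wide; open, the fingers measure 119 mm over their backs; the gripper's body (75 mm by 177 mm) begins 78 mm behind the grasp point.
Start: joints at [-1.292, 0.3, 1.521, -0, 1.321, -0.067], TCP at [186.415, -517.435, 213.446] pointing down, gripper open.
Joint ranges: [-3.03, 3.03], [-0.79, 2.21], [0.23, 2.52], [-1.04, 4.18], [0, 3.07], [-2.55, 2.55]. Speed limits (rad/s): [2.22, 2.22, 2.57, 3.14, 3.14, 3.14].

### API

Orientations are given as [roll, pitch, yaw] about the fixed x, y, z axes, in that order (R = Rz(yaw) Ry(pitch) Rx(roll)).
In Python, from cell import telemetry, camera, calibration, order gives the robot as it stands.
- The arm moves only by the shell command python3 -m handwheel 'ROWS' [FORCE]. ROWS is JSON, a list of rows, each a list of 7 numbers: the turn, a rotation vector about the tool's x, y, z as a fraction of full scale, then the shift along the tool's x, y, z as a fraction of full scale, then the opening, from 0 (shut) to 1 (fully open). A call has 1 to 12 rows; each row is the pose to reach, as a shift and turn from the pose measured when the call began, along the tool's axes at that moment, turning the shorter way round; what a row does not reach only later rows make up. Full scale, the value 1, is 300 mm for a shift and pi rad for a turn. A row lasts 1/8 s, in which the tool goes at most 62.5 mm and 10.7 degrees, less where a joint would pass 70% of its speed; a pose out of reach is approached as far as the arm can. A call with a number of a shift or a turn outside -1 to 1 is refused whole. A call with a gripper value outside its range is refused whole. The fingers move at their own pace and stop on an object; FORCE is the grip in N (left out, the last holds). Time passes only in rows, so rows that repeat a pose let the fingers close. It gives the time, the measured TCP pose, the force and the opening at its end, in the units of the state.
- telemetry.read_state(): the state, without advancing time (a new reading comes with each control period).
- camera(name): name is "scene" or "side" or "wrist"; returns the picture (480x640x3 uint8, red, green, blue); there is no depth.
- calibration(name): a dict with "fov_y" (degrees; the focal length in pixels is half the picture's height over the tangent of half this angle, whatever the lens; pixels are square), "cx", "cy" (the principal point, pixels), "position" and "attitude" of the camera in the world. Camera axes: x right, y down, z forward; pixel columns grow to the right and rows downward; lengths in mm; the calibration is good to about 2 mm. A picture is of the moment at which its call begins: read the wrist's pose just before it. calibration takes no time and is no camera call; for the wrist camera it gives the pose at the moment of the call.
- order.sign_off(): hands the job in, once; it reports no verdict.
The state is a dict: "clock": time; "joints": joint angles; "qd": joint speeds; "effort": joint torques, N m; "eef_pos": TCP position; "eef_rot": TCP orientation; "wrist_force": force on the tool from outside, world axes, zero at the start; "moment": the same for the moment, N m; "finger_gap": finger opening in mm.
Only numpy, scipy, OpenCV 4.12 (cv2) and the standard library are available. Lean on these libraries where they do the work, as an engineer would, in place of code of your own. Each camera call takes 0.05 s, during which the arm holds its last target.

### The job

Take the bright steel collar nut and set it over the stud of the orange foot plate so that it rests level on the thread starts, with its blue dab about an eighth of a turn clockwise (seen from above) of the plate's white line. Then back it off anticlockwise until the dab points along the line and the nut drops in onto the stud's collar, and let go of it there. Leave the black nut where it lies.

Things in the scene. Friction and masses are not known exactly. Their poses are not given: they have to be found in the camera images.
- nut_center (a point): Centre of the loose bright steel collar nut, 0.3 kg, bore upright, 40 mm tall: round collar 62 mm wide, 6 mm thick at the bottom, above it a hexagon 46 mm across flats. z up, x to the corner with the blue dab; flats face 30, 90, 150.. degrees from x. Bore 35 mm; at its bottom 3 teeth, 5 mm wide, reach in to 12.5 mm from the axis at 0, 120, 240 degrees from x.
- nut_dab (a point): Blue paint dab on the collar nut's top at one corner, 24 mm out along the nut's x axis, 20 mm above its centre; same axes. With the nut on the stud and the dab 20 to 90 degrees off the plate's line, its teeth rest on the thread starts (nut centre at 56 mm). Dab within 10 degrees of the line: teeth over the gaps, and lowered or let go it drops 10 mm onto the stud's collar (centre at 46 mm).
- foot_plate: Fixed orange plate 190 x 150 x 12 mm, stud in its middle. Origin on the stud's axis at bench level, z up, x along the white line painted outwards from the stud. Heights: collar 44 mm wide, up to 26 mm; 3 thread starts from 26 to 36 mm, 30 mm wide over all, centred 60, 180, 300 degrees from x, gaps between; core 21 mm wide up to 68 mm, then a cone to an 8 mm tip at 78 mm. Nut's side play 2 mm.
- black_nut: Bystander: smaller loose black hexagon nut without collar or paint, 36 mm across flats, 26 mm tall. Origin at the centre of its underside. It and the collar nut may lie in each other's places.
Not all that is in view belongs to the job. Of the things that look like the part that bears nut_center, take the one that is farthest to the robot's left at the start.

How it is judged:
By the outcome, as a careful person would: the job done as asked, in the order asked, and still so for the second after the job is handed in, with the robot touching nothing.
It also fails if it takes over 45 s, if anything falls off the work surface, if the arm or the gripper's body presses on something with over 40 N, if the wrist force passes 120 N, or if a joint passes its speed limit or range.

## Working session

There is one attempt and no reset: what is moved stays moved. The work goes in short steps, Python scripts to look and compute and a shell command to move; the robot and the scene stay as the last step left them, time stands still between calls to the robot, and variables do not carry over. Pictures are saved under pics/ and viewed, and the job is handed in when it is done.

```bash
ls; mkdir -p pics
python3 - <<'E'
from cell import telemetry, camera, calibration, order
import cv2
s=telemetry.read_state();print(s)
for n in("scene","side","wrist"):
    print(n,calibration(n)); cv2.imwrite(f"pics/{n}0.png",camera(n)[:,:,::-1])
E
```

```text
pics
{'clock': 0.0, 'joints': array([-1.29161896e+00,  3.00484826e-01,  1.52162191e+00, -9.78326570e-07,
        1.32070739e+00, -6.65958060e-02]), 'qd': array([ 2.23852215e-04,  1.69328408e-03, -9.20146368e-05, -2.96868117e-04,
       -5.84018232e-05, -4.91462038e-05]), 'effort': array([ 3.95545110e-03, -5.31799042e+01, -3.52732301e+01,  7.10448856e-02,
        2.44151638e-02, -7.27156839e-05]), 'eef_pos': array([ 186.33213113, -517.18497708,  212.86153198]), 'eef_rot': array([-1.63661635,  1.56957486,  1.85074972]), 'wrist_force': array([ 0.86497633, -0.29448652,  0.26358854]), 'moment': array([-0.00657533,  0.00393038, -0.00093091]), 'finger_gap': 93.90251191095051}
scene {'fov_y': 57.481095411851165, 'cx': 318.9349921463662, 'cy': 237.96558662838868, 'position': array([ 734.15141548, -255.58044527,  621.73105532]), 'attitude': array([-2.57051719, -0.01539677,  0.56374953])}
side {'fov_y': 57.85240177256183, 'cx': 318.0775150843213, 'cy': 245.60822501184293, 'position': array([474.18395997, 556.92410062, 457.77039663]), 'attitude': array([-2.19880153,  0.00432006, -2.98942793])}
wrist {'fov_y': 60.131116422615655, 'cx': 316.6295632046162, 'cy': 240.67306470829837, 'position': array([ 251.22271511, -494.32378224,  385.79703534]), 'attitude': array([ 2.89755834e+00,  2.56117651e-03, -1.22441840e+00])}
```

View pics/scene0.png

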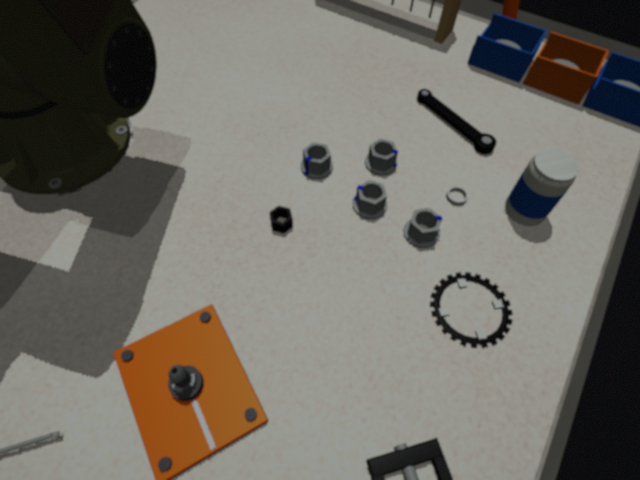

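View pics/side0.png

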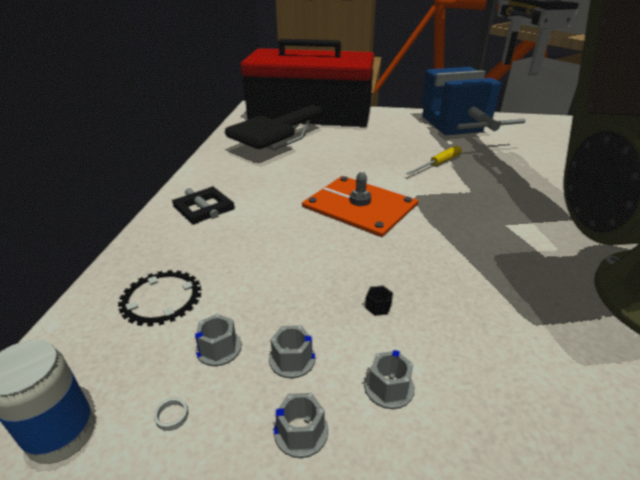

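View pics/wrist0.png

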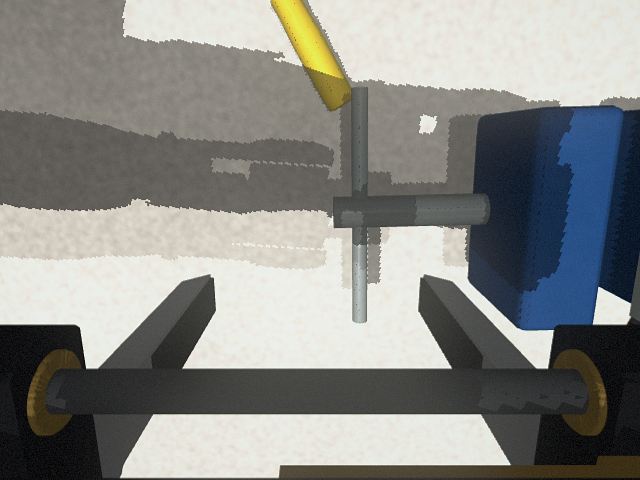

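```bash
cat > h.py <<'E'
import numpy as np, cv2
from scipy.spatial.transform import Rotation as R
from cell import telemetry, camera, calibration
def cam(n,c=None):
    c=c or calibration(n); f=240/np.tan(np.radians(c['fov_y']/2))
    return f,c['cx'],c['cy'],np.array(c['position']),R.from_euler('xyz',c['attitude']).as_matrix()
def back(n,u,v,z,c=None):
    f,cx,cy,p,A=cam(n,c); d=A@np.array([(u-cx)/f,(v-cy)/f,1]); return p+d*(z-p[2])/d[2]
def proj(n,P,c=None):
    f,cx,cy,p,A=cam(n,c); q=A.T@(np.array(P,float)-p); return np.array([cx+f*q[0]/q[2],cy+f*q[1]/q[2]])
def crop(src,dst,x0,y0,x1,y1,k):
    im=cv2.imread(src)[y0:y1,x0:x1]; cv2.imwrite(dst,cv2.resize(im,None,fx=k,fy=k,interpolation=cv2.INTER_CUBIC))
E
python3 - <<'E'
from h import *
for n,L in(("scene",[(318,160),(383,156),(371,199),(424,227),(281,220),(186,383)]),("side",[(216,338),(292,348),(390,376),(301,421),(379,300),(361,198)])):
    for u,v in L: print(n,u,v,back(n,u,v,20).round())
crop("pics/side0.png","pics/side0c.png",180,300,440,470,3)
crop("pics/scene0.png","pics/scene0c.png",260,120,460,260,4)
crop("pics/scene0.png","pics/scene0p.png",100,295,280,480,3)
E
```

```text
scene 318 160 [443. 220.  20.]
scene 383 156 [539. 294.  20.]
scene 371 199 [568. 193.  20.]
scene 424 227 [671. 190.  20.]
scene 281 220 [463.  72.  20.]
scene 186 383 [ 509. -216.   20.]
side 216 338 [670. 188.  20.]
side 292 348 [567. 189.  20.]
side 390 376 [440. 215.  20.]
side 301 421 [536. 289.  20.]
side 379 300 [459.  82.  20.]
side 361 198 [ 507. -213.   20.]
```

View pics/side0c.png

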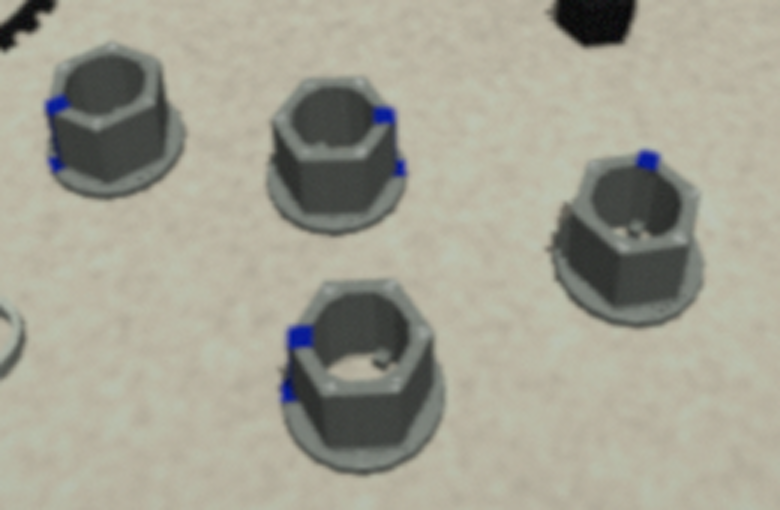

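View pics/scene0c.png

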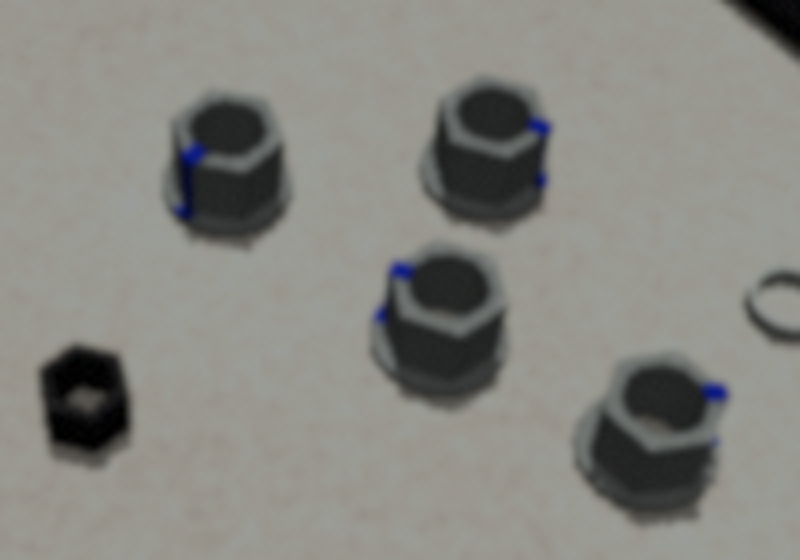

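View pics/scene0p.png

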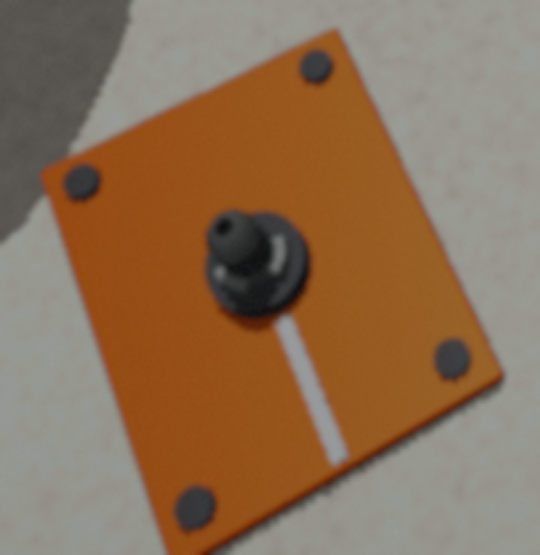

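Run:
```python
from h import *
crop("pics/side0.png","pics/side0p.png",290,160,430,245,5)
a=lambda d:np.degrees(np.arctan2(d[1],d[0]))
for n,c,d in(("side",(300.5,411.5),(280.3,412.3)),("scene",(383.2,149.3),(395.2,152))):
    C=back(n,*c,40);D=back(n,*d,40);print(n,C.round(1),D.round(1),a(D-C),np.linalg.norm(D-C))
A=back("scene",195,401.7,12);B=back("scene",212.7,449,12);print(A,B,a(B-A),back("scene",175,369.7,78))
# direction of plate edges too: corners
for u,v in((45,172),(335,30),(502,377)):print(back("scene",u/3+100,v/3+295,12))
```

```text
side [535.9 290.7  40. ] [557.2 294.8  40. ] 11.089492882460153 21.636690635999855
scene [537.7 291.1  40. ] [559.2 297.1  40. ] 15.644311849506087 22.25064108513017
[ 532.57159275 -227.58473189   12.        ] [ 589.17703173 -259.25388353   12.        ] -29.225786151931672 [ 508.66967195 -214.96672919   78.        ]
[ 393.80525953 -237.00098724   12.        ]
[ 461.34477095 -107.97028791   12.        ]
[ 627.50076566 -195.22066169   12.        ]
```

View pics/side0p.png

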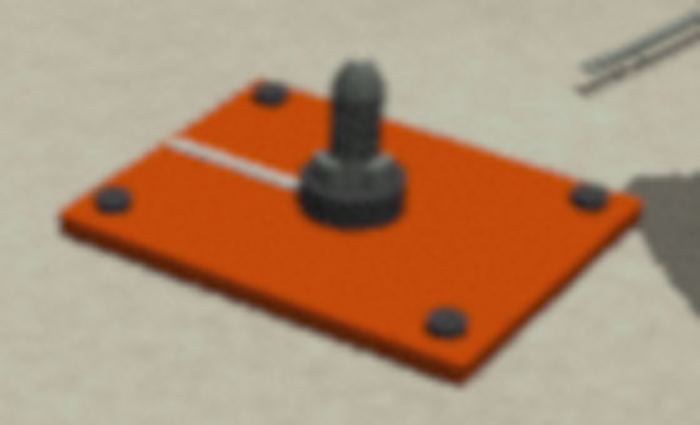

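```bash
cat >> h.py <<'E'
def Rt(s=None):
    s=s or telemetry.read_state(); return R.from_euler('xyz',s['eef_rot']).as_matrix()
def down(jaw):  # jaw yaw deg, tool x down
    j=np.radians(jaw); x=np.array([0,0,-1.]); y=np.array([np.cos(j),np.sin(j),0]); return np.stack([x,y,np.cross(x,y)],1)
def plan(tcp,jaw):
    s=telemetry.read_state(); T=Rt(s); d=T.T@(np.array(tcp,float)-s['eef_pos']); G=down(jaw)
    rv=R.from_matrix(T.T@G).as_rotvec()
    print('turn/pi',(rv/np.pi).round(4),'deg',np.degrees(rv).round(1),'shift/300',(d/300).round(4),'mm',d.round(1))
def st():
    s=telemetry.read_state();T=Rt(s)
    print('t',round(s['clock'],2),'tcp',s['eef_pos'].round(1),'jaw',np.degrees(np.arctan2(T[1,1],T[0,1])).round(2),'down',T[:,0].round(3),'F',s['wrist_force'].round(1),'M',s['moment'].round(2),'gap',round(s['finger_gap'],1),'q',s['joints'].round(2))
E
python3 - <<'E'
from h import *
st(); T=Rt(); print(T.round(3))
plan([505,20,230],-16.6);plan([505,20,230],-76.6)
E
```

```text
t 0.15 tcp [ 186.4 -517.3  213.1] jaw -70.19 down [-0.     0.001 -1.   ] F [-0.3 -0.3  0. ] M [ 0.05  0.03 -0.  ] gap 93.9 q [-1.29  0.3   1.52 -0.    1.32 -0.07]
[[-0.     0.339 -0.941]
 [ 0.001 -0.941 -0.339]
 [-1.    -0.001 -0.   ]]
turn/pi [-2.977e-01 -1.000e-04  2.000e-04] deg [-53.6  -0.    0. ] shift/300 [-0.0553 -1.3249 -1.6063] mm [ -16.6 -397.5 -481.9]
turn/pi [0.0356 0.     0.0003] deg [6.4 0.  0. ] shift/300 [-0.0553 -1.3249 -1.6063] mm [ -16.6 -397.5 -481.9]
```

```bash
python3 -m handwheel '[[-0.3,0,0,-0.1,-0.7,-0.8,1],[-0.3,0,0,-0.1,-0.7,-0.8,1],[-0.3,0,0,-0.1,-0.7,-0.8,1],[-0.3,0,0,-0.1,-0.7,-0.8,1],[-0.3,0,0,-0.1,-0.7,-0.8,1],[-0.3,0,0,-0.1,-0.7,-0.8,1],[-0.3,0,0,-0.1,-0.7,-0.8,1],[-0.3,0,0,-0.1,-0.7,-0.8,1]]'
python3 - <<'E'
from h import *
st();plan([515,250,200],43.4)
E
```

```text
clock: 1.15
eef_pos: [340.4, -239.3, 242.9]
eef_rot: [-2.222, 1.569, 2.206]
wrist_force: [0.9, -0.8, 0.2]
finger_gap: 93.9
t 1.15 tcp [ 340.4 -239.3  242.9] jaw -16.34 down [-0.001  0.001 -1.   ] F [ 0.9 -0.8  0.2] M [-0.05 -0.07  0.02] gap 93.9 q [-0.7  -0.03  1.82  0.    1.35 -0.42]
turn/pi [-3.319e-01 -4.000e-04  2.000e-04] deg [-59.7  -0.1   0. ] shift/300 [ 0.1444  0.0998 -1.7288] mm [  43.3   29.9 -518.7]
```

```bash
python3 -m handwheel '[[-0.165,0,0,0,0.05,-0.86,1],[-0.165,0,0,0,0.05,-0.86,1],[-0.165,0,0,0,0.05,-0.86,1],[-0.165,0,0,0,0.05,-0.86,1],[-0.165,0,0,0,0.05,-0.86,1],[-0.165,0,0,0,0.05,-0.86,1],[-0.165,0,0,0,0.05,-0.86,1]]'
python3 - <<'E'
from h import *
st();plan([515,260,220],43.4)
E
```

```text
clock: 2.02
eef_pos: [427.2, 2.4, 243.0]
eef_rot: [-2.53, 1.569, 2.413]
wrist_force: [-0.1, -0.2, 0.4]
finger_gap: 94.2
t 2.02 tcp [427.2   2.4 243. ] jaw 13.21 down [-0.001  0.001 -1.   ] F [-0.1 -0.2  0.4] M [-0.05 -0.09  0.01] gap 94.2 q [-0.08 -0.    1.8   0.    1.35 -0.31]
turn/pi [-1.677e-01 -4.000e-04  1.000e-04] deg [-30.2  -0.1   0. ] shift/300 [ 0.0772  0.4811 -0.7691] mm [  23.2  144.3 -230.7]
```

```bash
python3 -m handwheel '[[-0.168,0,0,0.08,0.48,-0.77,1],[-0.168,0,0,0.08,0.48,-0.77,1],[-0.168,0,0,0.08,0.48,-0.77,1],[-0.168,0,0,0.08,0.48,-0.77,1],[-0.168,0,0,0.08,0.48,-0.77,1],[-0.168,0,0,0.08,0.48,-0.77,1],[-0.168,0,0,0.08,0.48,-0.77,1],[-0.168,0,0,0.08,0.48,-0.77,1]]'
python3 - <<'E'
from h import *
import pickle
st();c=calibration('wrist');pickle.dump(c,open('w1.pkl','wb'));cv2.imwrite('pics/w1.png',camera('wrist')[:,:,::-1]);print(proj('wrist',[537,291,40],c))
E
```

```text
clock: 3.02
eef_pos: [514.8, 258.8, 219.7]
eef_rot: [2.719, 1.57, 1.904]
wrist_force: [0.3, 0.7, 0.3]
finger_gap: 94.0
t 3.02 tcp [514.8 258.8 219.7] jaw 43.35 down [-0.     0.001 -1.   ] F [0.3 0.7 0.3] M [ 0.01 -0.13  0.01] gap 94.0 q [ 0.4   0.35  1.44  0.    1.35 -0.36]
[361.83550957 212.21509651]
```

View pics/w1.png

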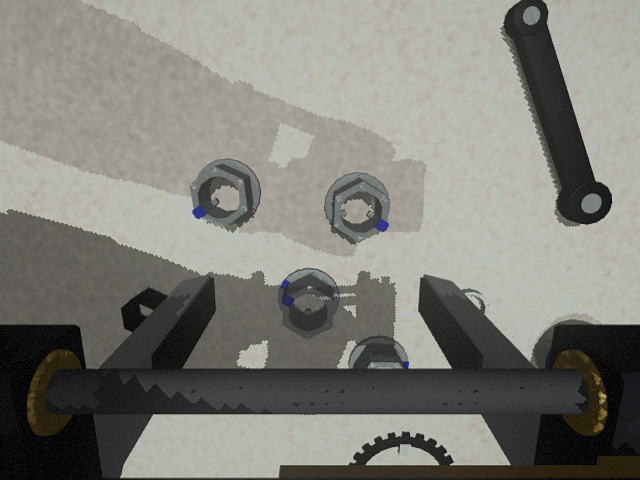

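Run:
```python
from h import *
crop('pics/w1.png','pics/w1c.png',310,160,410,260,6)
```

```text
(no output)
```

View pics/w1c.png

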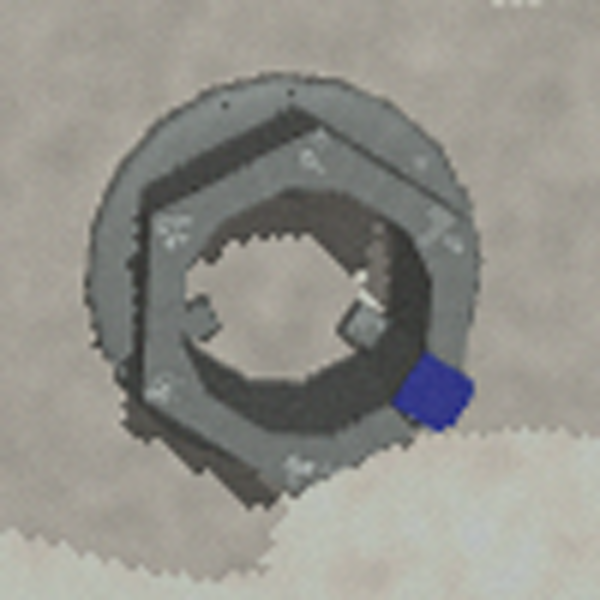

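Run:
```python
from h import *
import pickle
c=pickle.load(open('w1.pkl','rb'))
a=lambda d:np.degrees(np.arctan2(d[1],d[0]))
C=back('wrist',310+307.5/6-.4,160+310/6-.4,40,c);D=back('wrist',382.2-.4,225.3-.4,40,c);print(C,D,a(D-C),np.linalg.norm(D-C))
for q in((325,128),(465,218),(148,200),(148,402),(285,490)):
    P=back('wrist',310+q[0]/6-.4,160+q[1]/6-.4,40,c);print(a(P-C)%60,np.linalg.norm(P-C))
# collar: z=6
print(back('wrist',310+283/6,160+267/6,3,c))
plan([C[0],C[1],60],43.4+0)
```

```text
[535.79925643 291.00356007  40.        ] [557.47083415 294.99584365  40.        ] 10.437861071539947 22.03623400101889
9.407437273231977 26.039755165147486
14.34664095649785 25.73534367503078
8.92932930716475 27.953930711631774
14.02365987129474 26.445695717701227
7.7859044900953265 26.74142357054307
[536.0130666  291.33860096   3.        ]
turn/pi [-0.0002 -0.0003 -0.0001] deg [-0.  -0.1 -0. ] shift/300 [ 0.5323  0.1238 -0.0288] mm [159.7  37.1  -8.6]
```

Run:
```python
from h import *
plan([536.2,291.1,70],40.8)
plan([536.2,291.1,18],40.8)
```

```text
turn/pi [ 0.0142 -0.0004 -0.0001] deg [ 2.6 -0.1 -0. ] shift/300 [ 0.499   0.125  -0.0281] mm [149.7  37.5  -8.4]
turn/pi [ 0.0142 -0.0004 -0.0001] deg [ 2.6 -0.1 -0. ] shift/300 [ 0.6723  0.1249 -0.0279] mm [201.7  37.5  -8.4]
```

```bash
python3 -m handwheel '[[0.0142,0,0,0.25,0.125,-0.028,1],[0.0142,0,0,0.4,0.125,-0.028,1],[0.0142,0,0,0.499,0.125,-0.028,1],[0.0142,0,0,0.57,0.125,-0.028,1],[0.0142,0,0,0.62,0.125,-0.028,1],[0.0142,0,0,0.65,0.125,-0.028,1],[0.0142,0,0,0.672,0.125,-0.028,1],[0.0142,0,0,0.672,0.125,-0.028,1],[0.0142,0,0,0.672,0.125,-0.028,1]]'
python3 - <<'E'
from h import *
st();plan([536.2,291.1,18],40.8)
E
```

```text
clock: 4.2
eef_pos: [536.5, 291.3, 18.7]
eef_rot: [2.135, 1.569, 1.276]
wrist_force: [-0.4, -0.1, -0.1]
finger_gap: 94.1
t 4.2 tcp [536.5 291.3  18.7] jaw 40.81 down [ 0.     0.002 -1.   ] F [-0.4 -0.1 -0.1] M [-0.03 -0.14 -0.01] gap 94.1 q [ 0.44  0.65  1.5   0.    0.99 -0.28]
turn/pi [ 0.0001 -0.0003 -0.0004] deg [ 0.  -0.  -0.1] shift/300 [ 0.0023 -0.0011 -0.0002] mm [ 0.7 -0.3 -0.1]
```

```bash
python3 -m handwheel '[[0,0,0,0,0,0,0.4],[0,0,0,0,0,0,0.4],[0,0,0,0,0,0,0.4],[0,0,0,0,0,0,0.4],[0,0,0,0,0,0,0.4],[0,0,0,0,0,0,0.4],[0,0,0,0,0,0,0.4],[0,0,0,0,0,0,0.4]]' 35
python3 - <<'E'
from h import *
st()
E
```

```text
clock: 5.2
eef_pos: [536.5, 291.3, 18.7]
eef_rot: [2.186, 1.569, 1.327]
wrist_force: [0.3, -0.5, -1.1]
finger_gap: 45.8
t 5.2 tcp [536.5 291.3  18.7] jaw 40.8 down [ 0.     0.002 -1.   ] F [ 0.3 -0.5 -1.1] M [ 0.04 -0.1   0.  ] gap 45.8 q [ 0.44  0.65  1.5   0.    0.99 -0.28]
```

```bash
python3 -m handwheel '[[0,0,0,-0.1,0,0,0.2],[0,0,0,-0.25,0,0,0.2],[0,0,0,-0.4,0,0,0.2],[0,0,0,-0.5,0,0,0.2],[0,0,0,-0.5,0,0,0.2]]' 40
python3 - <<'E'
from h import *
st();plan([530,40,220],0)
E
```

```text
clock: 5.82
eef_pos: [537.0, 291.3, 170.3]
eef_rot: [1.552, 1.566, 0.694]
wrist_force: [-0.4, -0.1, -3.1]
finger_gap: 46.0
t 5.83 tcp [537.  291.3 170.3] jaw 40.81 down [ 0.004  0.003 -1.   ] F [-0.4 -0.1 -3.1] M [-0.02 -0.09  0.02] gap 46.0 q [ 0.44  0.47  1.39  0.    1.28 -0.28]
turn/pi [ 0.2267 -0.0005 -0.0014] deg [40.8 -0.1 -0.3] shift/300 [-0.1681 -0.5645  0.6188] mm [ -50.4 -169.4  185.6]
```

```bash
python3 -m handwheel '[[0.227,0,0,-0.17,-0.56,0.62,0.2],[0.227,0,0,-0.17,-0.56,0.62,0.2],[0.227,0,0,-0.17,-0.56,0.62,0.2],[0.227,0,0,-0.17,-0.56,0.62,0.2],[0.227,0,0,-0.17,-0.56,0.62,0.2],[0.227,0,0,-0.17,-0.56,0.62,0.2],[0.227,0,0,-0.17,-0.56,0.62,0.2]]' 40
python3 - <<'E'
from h import *
st();plan([465,-160,220],-42.9)
for n in('scene','side'): cv2.imwrite(f'pics/{n}1.png',camera(n)[:,:,::-1])
E
```

```text
clock: 6.7
eef_pos: [531.0, 41.8, 219.4]
eef_rot: [2.603, 1.567, 1.034]
wrist_force: [-0.2, 0.8, -2.7]
finger_gap: 45.8
t 6.7 tcp [531.   41.8 219.4] jaw 0.07 down [ 0.002  0.003 -1.   ] F [-0.2  0.8 -2.7] M [ 0.   -0.04  0.02] gap 45.8 q [0.01 0.26 1.56 0.   1.32 0.01]
turn/pi [ 2.387e-01 -1.200e-03 -2.000e-04] deg [43.  -0.2 -0. ] shift/300 [-0.0044 -0.2209  0.6724] mm [ -1.3 -66.3 201.7]
```

```bash
python3 - <<'E'
from h import *
plan([467,-259,220],-42.9)
E
python3 -m handwheel '[[0.12,0,0,0,-0.1,0.4,0.2],[0.239,0,0,0,-0.22,1,0.2],[0.239,0,0,0,-0.22,1,0.2],[0.239,0,0,0,-0.22,1,0.2],[0.239,0,0,0,-0.22,1,0.2],[0.239,0,0,0,-0.22,1,0.2],[0.239,0,0,0,-0.22,1,0.2],[0.239,0,0,0,-0.22,1,0.2]]' 40
python3 - <<'E'
from h import *
import pickle
st();c=calibration('wrist');pickle.dump(c,open('w2.pkl','wb'));cv2.imwrite('pics/w2.png',camera('wrist')[:,:,::-1]);print(proj('wrist',[508.5,-215,26],c))
E
```

```text
turn/pi [ 0.2387 -0.0012 -0.0004] deg [43.  -0.2 -0.1] shift/300 [-0.004  -0.215   1.0023] mm [ -1.2 -64.5 300.7]
clock: 7.8
eef_pos: [466.0, -257.0, 218.8]
eef_rot: [-3.06, 1.567, 0.905]
wrist_force: [-0.2, 0.1, -2.3]
finger_gap: 45.6
t 7.8 tcp [ 466.  -257.   218.8] jaw -42.83 down [ 0.003  0.003 -1.   ] F [-0.2  0.1 -2.3] M [-0.02 -0.08  0.  ] gap 45.6 q [-0.57  0.26  1.56  0.    1.32  0.17]
[320.61951323 149.58948921]
```

View pics/w2.png

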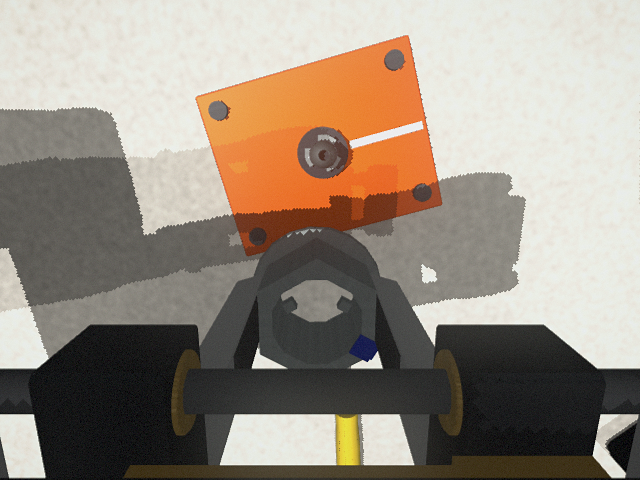

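Run:
```python
from h import *
crop('pics/w2.png','pics/w2c.png',280,100,440,200,5)
```

```text
(no output)
```

View pics/w2c.png

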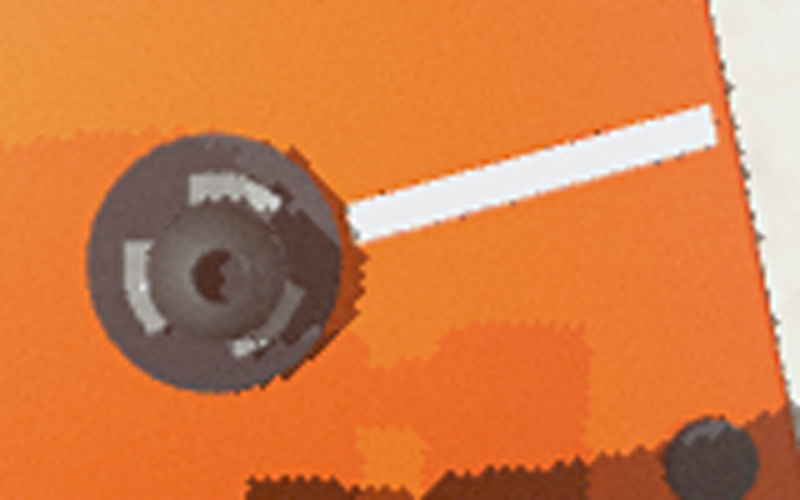

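```bash
python3 - <<'E'
from h import *
import pickle
c=pickle.load(open('w2.pkl','rb'))
a=lambda d:np.degrees(np.arctan2(d[1],d[0]))
b=lambda u,v,z:back('wrist',280+u/5-.4,100+v/5-.4,z,c)
print(b(214.5,262.5,26),b(214,273,78))
A=b(355,223,12);B=b(714,125,12);print(a(B-A)); C=b(214.5,262.5,26);print(a(B-C))
# plate corners
L=[back('wrist',u,v,12,c) for u,v in((196,97),(408,36),(441,205),(246,255))]
print(np.mean(L,0),a(L[1]-L[0]),a(L[2]-L[3]),a(L[1]-L[2])-90,a(L[0]-L[3])-90)
# held nut collar bottom & dab at estimated pose
s=telemetry.read_state();T=Rt();p=s['eef_pos'];print(p, 'dab px', c and proj('wrist',[p[0]+24*np.cos(np.radians(-72.9)),p[1]+24*np.sin(np.radians(-72.9)),p[2]+21.3],c))
E
python3 - <<'E'
from h import *
crop('pics/w2.png','pics/w2n.png',240,220,400,380,4)
E
```

```text
[ 508.25632313 -217.66024641   26.        ] [ 507.72460798 -217.1958732    78.        ]
-27.827221082255534
-27.978375480659565
[ 507.6503587 -218.0226905   12.       ] -27.80371564044601 -28.019802622961603 -27.967977228855105 -27.97533761466022
[ 465.98443314 -257.04918889  218.84191578] dab px [369.50836769 345.24290751]
```

View pics/w2n.png

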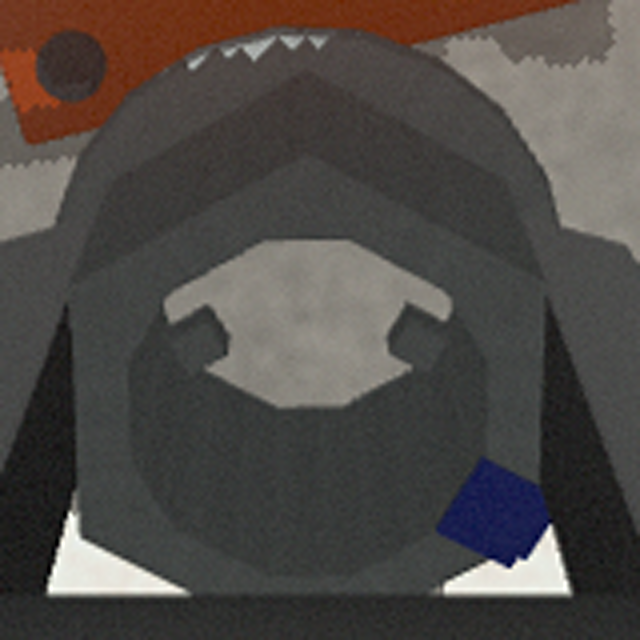

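Run:
```python
from h import *
import pickle
c=pickle.load(open('w2.pkl','rb'));s=telemetry.read_state();T=Rt();p=s['eef_pos']
top=p-T[:,0]*21.3
print(proj('wrist',top,c), proj('wrist',p-T[:,0]*(-18.7),c))
for dz in(-2,0,2):print(dz,proj('wrist',top+T[:,2]*dz,c))
Z=top[2]
N=back('wrist',317.1-.3,321-.3,Z,c);print('nut rel top (tool)',T.T@(N-p))
D=back('wrist',364.2-.3,348-.3,Z,c);d=D-N;print(np.degrees(np.arctan2(d[1],d[0])),np.linalg.norm(d))
# collar edge bottom
Zb=p[2]-18.7+6
# collar top edge image y at top: (330,28)/4
E=back('wrist',240+315/4,220+27/4,p[2]-18.7,c);print('collar far edge rel tool',T.T@(E-p))
```

```text
[317.81864026 317.58952954] [317.70226371 283.09863731]
-2 [317.82547797 312.88391415]
0 [317.81864026 317.58952954]
2 [317.81184273 322.26750407]
nut rel top (tool) [-21.30522252  -0.40101035   1.32661988]
-74.52929724006152 22.266613512924238
collar far edge rel tool [ 18.81274827   0.4590062  -28.09221425]
```

Run:
```python
from h import *
plan([509.4,-216.0,125],-42.9)
plan([509.4,-216.0,56],-42.9)
```

```text
turn/pi [ 0.0004 -0.0013  0.0001] deg [ 0.1 -0.2  0. ] shift/300 [ 0.3136  0.0132 -0.1975] mm [ 94.1   4.  -59.2]
turn/pi [ 0.0004 -0.0013  0.0001] deg [ 0.1 -0.2  0. ] shift/300 [ 0.5436  0.0132 -0.1966] mm [163.1   4.  -59. ]
```

```bash
python3 -m handwheel '[[0,-0.001,0,0.05,0.013,-0.197,0.2],[0,-0.001,0,0.2,0.013,-0.197,0.2],[0,-0.001,0,0.3,0.013,-0.197,0.2],[0,-0.001,0,0.313,0.013,-0.197,0.2],[0,-0.001,0,0.313,0.013,-0.197,0.2]]' 40
python3 - <<'E'
from h import *
import pickle
st();plan([509.4,-216.0,80],-42.9)
for n in('scene','side'): cv2.imwrite(f'pics/{n}2.png',camera(n)[:,:,::-1])
crop('pics/scene2.png','pics/scene2c.png',90,290,290,440,3)
crop('pics/side2.png','pics/side2c.png',270,80,450,240,4)
E
```

```text
clock: 8.48
eef_pos: [509.8, -215.9, 126.3]
eef_rot: [2.459, 1.569, 0.141]
wrist_force: [0.3, -0.3, -2.3]
finger_gap: 45.8
t 8.47 tcp [ 509.8 -215.9  126.3] jaw -42.8 down [ 0.002  0.    -1.   ] F [ 0.3 -0.3 -2.3] M [-0.03 -0.1   0.03] gap 45.8 q [-0.47  0.39  1.61  0.    1.14  0.28]
turn/pi [ 0.0006 -0.0004 -0.0003] deg [ 0.1 -0.1 -0.1] shift/300 [ 0.1544 -0.001   0.0014] mm [46.3 -0.3  0.4]
```

View pics/side2c.png

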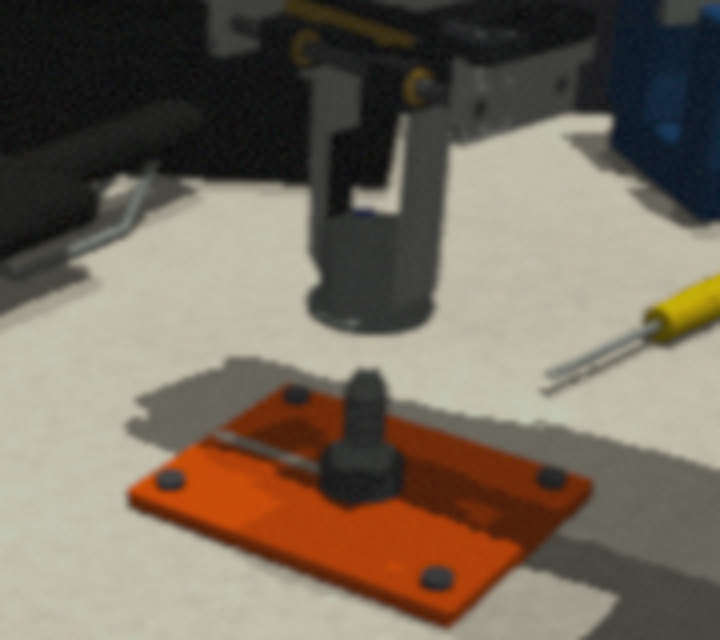

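View pics/scene2c.png

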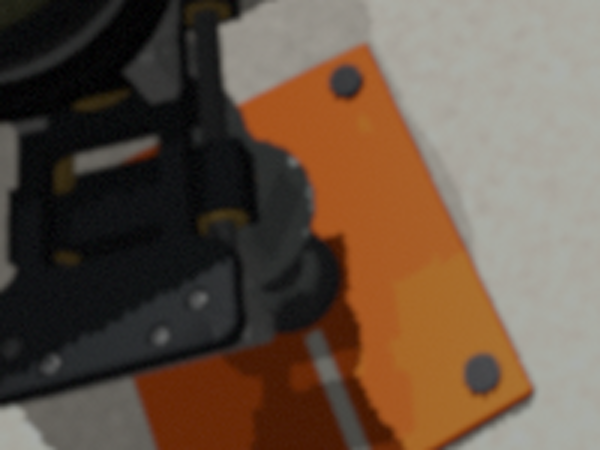

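```bash
python3 - <<'E'
from h import *
for z in(26,78,110):print(proj('side',[508.5,-216,z]),proj('side',[509.8,-215.9,z]))
E
python3 -m handwheel '[[0,0,0,0.05,0,0.001,0.2],[0,0,0,0.1,0,0.001,0.2],[0,0,0,0.154,0,0.001,0.2],[0,0,0,0.154,0,0.001,0.2]]' 40
python3 - <<'E'
from h import *
st();plan([509.4,-216.0,56],-42.9)
E
```

```text
[360.27366126 194.62211243] [359.62510476 194.60057715]
[361.6832479  171.16220006] [361.01111645 171.14218333]
[362.60247963 155.86332062] [361.91496919 155.84438049]
clock: 9.07
eef_pos: [509.1, -216.2, 78.8]
eef_rot: [-2.334, 1.57, 1.631]
wrist_force: [-0.9, -0.6, -2.5]
finger_gap: 45.6
t 9.07 tcp [ 509.1 -216.2   78.8] jaw -42.83 down [-0.     0.001 -1.   ] F [-0.9 -0.6 -2.5] M [-0.04 -0.05 -0.06] gap 45.6 q [-0.47  0.45  1.64  0.    1.04  0.28]
turn/pi [ 0.0004 -0.0002  0.0002] deg [ 0.1 -0.   0. ] shift/300 [ 0.076   0.0005 -0.0011] mm [22.8  0.1 -0.3]
```

```bash
python3 -m handwheel '[[0,0,0,0.025,0,0,0.2],[0,0,0,0.05,0,0,0.2],[0,0,0,0.07,0,0,0.2],[0,0,0,0.07,0,0,0.2],[0,0,0,0.07,0,0,0.2]]' 40
python3 - <<'E'
from h import *
st()
E
python3 -m handwheel '[[0,0,0,0.005,0,0,0.2],[0,0,0,0.008,0,0,0.2],[0,0,0,0.008,0,0,0.2]]' 40
python3 - <<'E'
from h import *
st()
E
```

```text
clock: 9.7
eef_pos: [509.2, -216.2, 58.0]
eef_rot: [-2.592, 1.57, 1.373]
wrist_force: [-0.1, 0.7, -2.3]
finger_gap: 45.4
t 9.7 tcp [ 509.2 -216.2   58. ] jaw -42.82 down [ 0.     0.001 -1.   ] F [-0.1  0.7 -2.3] M [-0.   -0.07  0.03] gap 45.4 q [-0.47  0.48  1.66  0.    1.    0.28]
clock: 10.07
eef_pos: [509.2, -216.2, 55.6]
eef_rot: [-2.55, 1.57, 1.415]
wrist_force: [-0.6, -0.3, -3.0]
finger_gap: 45.7
t 10.07 tcp [ 509.2 -216.2   55.6] jaw -42.82 down [ 0.     0.001 -1.   ] F [-0.6 -0.3 -3. ] M [-0.02 -0.02 -0.06] gap 45.7 q [-0.47  0.49  1.66  0.    1.    0.28]
```

```bash
python3 -m handwheel '[[0,0,0,0.003,0,0,0.2],[0,0,0,0.003,0,0,0.2]]' 40; python3 -m handwheel '[[0,0,0,0.003,0,0,0.2],[0,0,0,0.003,0,0,0.2]]' 40
python3 - <<'E'
from h import *
st()
E
```

```text
clock: 10.32
eef_pos: [509.2, -216.2, 54.7]
eef_rot: [-2.686, 1.57, 1.279]
wrist_force: [-0.0, -0.6, -2.7]
finger_gap: 45.9
clock: 10.58
eef_pos: [509.3, -216.2, 54.5]
eef_rot: [-2.943, 1.57, 1.022]
wrist_force: [-4.0, 2.3, 6.8]
finger_gap: 45.4
t 10.57 tcp [ 509.3 -216.2   54.5] jaw -42.82 down [ 0.     0.001 -1.   ] F [-4.   2.3  6.8] M [ 0.33  0.74 -0.05] gap 45.4 q [-0.47  0.49  1.66  0.    0.99  0.28]
```

Run:
```python
from h import *
for n in('wrist','side'): cv2.imwrite(f'pics/{n}3.png',camera(n)[:,:,::-1])
a=cv2.imread('pics/wrist3.png')[150:380,200:440];b=cv2.imread('pics/side3.png')[100:240,280:440]
a=cv2.resize(a,(400,383));b=cv2.resize(b,(400,350))
o=np.zeros((383,800,3),np.uint8);o[:,:400]=a;o[:350,400:]=b;cv2.imwrite('pics/m3.png',o)
st()
```

```text
t 10.68 tcp [ 509.3 -216.2   54.5] jaw -42.82 down [ 0.001  0.001 -1.   ] F [-4.   2.6  6.3] M [ 0.35  0.75 -0.05] gap 45.7 q [-0.47  0.49  1.66  0.    0.99  0.28]
```

View pics/m3.png

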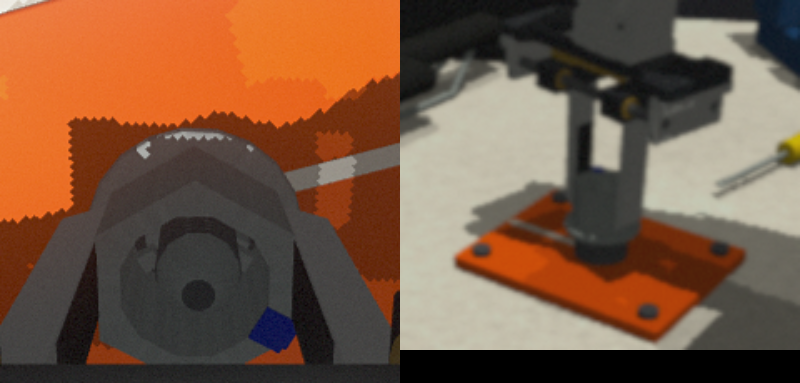

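```bash
python3 -m handwheel '[[-0.04,0,0,0,0,0,0.2],[-0.08,0,0,0,0,0,0.2],[-0.12,0,0,0,0,0,0.2],[-0.12,0,0,0,0,0,0.2]]' 40
python3 - <<'E'
from h import *
st()
E
```

```text
clock: 11.18
eef_pos: [509.4, -216.3, 54.6]
eef_rot: [2.547, 1.57, 0.606]
wrist_force: [1.5, -0.6, -0.8]
finger_gap: 45.7
t 11.18 tcp [ 509.4 -216.3   54.6] jaw -21.26 down [ 0.001  0.001 -1.   ] F [ 1.5 -0.6 -0.8] M [-0.05 -0.1  -0.03] gap 45.7 q [-0.47  0.49  1.66  0.    0.99 -0.1 ]
```

```bash
python3 -m handwheel '[[-0.04,0,0,0.0005,0,0,0.2],[-0.08,0,0,0.0005,0,0,0.2],[-0.11,0,0,0.0005,0,0,0.2],[-0.13,0,0,0.0005,0,0,0.2],[-0.13,0,0,0.0005,0,0,0.2]]' 40
python3 - <<'E'
from h import *
st()
for n in('wrist','scene'): cv2.imwrite(f'pics/{n}4.png',camera(n)[:,:,::-1])
a=cv2.imread('pics/wrist4.png')[150:380,200:500];cv2.imwrite('pics/m4.png',cv2.resize(a,None,fx=2.5,fy=2.5))
E
```

```text
clock: 11.8
eef_pos: [509.3, -216.2, 54.3]
eef_rot: [2.375, 1.57, 0.838]
wrist_force: [-0.5, 0.3, -3.2]
finger_gap: 45.6
t 11.8 tcp [ 509.3 -216.2   54.3] jaw 1.97 down [ 0.001  0.001 -1.   ] F [-0.5  0.3 -3.2] M [-0.05 -0.03 -0.03] gap 45.6 q [-0.47  0.49  1.66  0.    0.99 -0.5 ]
```

View pics/m4.png

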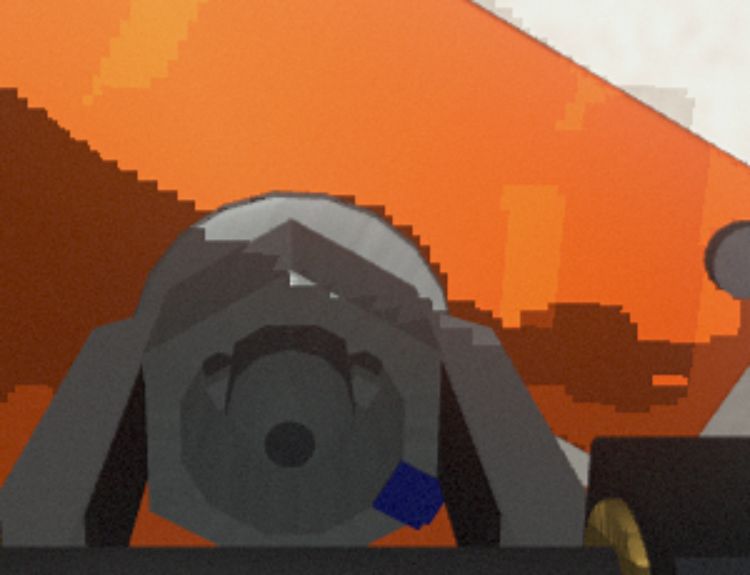

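```bash
python3 -m handwheel '[[0,0,0,0.01,0,0,0.2],[0,0,0,0.02,0,0,0.2],[0,0,0,0.029,0,0,0.2],[0,0,0,0.031,0,0,0.2],[0,0,0,0.031,0,0,0.2]]' 40
python3 - <<'E'
from h import *
st()
E
```

```text
clock: 12.52
eef_pos: [509.4, -216.3, 45.0]
eef_rot: [2.342, 1.57, 0.805]
wrist_force: [0.8, 1.1, -2.4]
finger_gap: 46.1
t 12.53 tcp [ 509.4 -216.3   45. ] jaw 1.95 down [ 0.001  0.001 -1.   ] F [ 0.8  1.1 -2.4] M [-0.   -0.05 -0.02] gap 46.1 q [-0.47  0.5   1.66  0.    0.97 -0.5 ]
```

Dropped in freely. Lower the last bit and open.

```bash
python3 -m handwheel '[[0,0,0,0.002,0,0,0.2],[0,0,0,0.002,0,0,0.2]]' 40; python3 -m handwheel '[[0,0,0,0,0,0,0.5],[0,0,0,0,0,0,0.6],[0,0,0,0,0,0,0.7],[0,0,0,0,0,0,1],[0,0,0,0,0,0,1],[0,0,0,0,0,0,1],[0,0,0,0,0,0,1]]'
python3 - <<'E'
from h import *
st()
E
```

```text
clock: 12.78
eef_pos: [509.4, -216.3, 44.7]
eef_rot: [2.038, 1.57, 0.501]
wrist_force: [-0.7, 0.5, 0.5]
finger_gap: 45.7
clock: 13.65
eef_pos: [509.5, -216.3, 44.7]
eef_rot: [2.047, 1.57, 0.511]
wrist_force: [-0.3, -0.7, -0.3]
finger_gap: 93.7
t 13.65 tcp [ 509.5 -216.3   44.7] jaw 1.95 down [ 0.001  0.001 -1.   ] F [-0.3 -0.7 -0.3] M [-0.03 -0.03  0.01] gap 93.7 q [-0.47  0.5   1.66  0.    0.97 -0.5 ]
```

```bash
python3 -m handwheel '[[0,0,0,-0.1,0,0,1],[0,0,0,-0.25,0,0,1],[0,0,0,-0.4,0,0,1],[0,0,0,-0.5,0,0,1],[0,0,0,-0.6,0,0.2,1],[0,0,0,-0.6,0,0.2,1],[0,0,0,-0.6,0,0.2,1]]'
python3 - <<'E'
from h import *
import pickle
c=calibration('wrist');pickle.dump(c,open('w5.pkl','wb'));cv2.imwrite('pics/w5.png',camera('wrist')[:,:,::-1]);u,v=proj('wrist',[508.5,-217,66],c);print(u,v)
u,v=int(u),int(v);crop('pics/w5.png','pics/w5c.png',u-70,max(v-60,0),u+90,v+60,5);print(u-70,max(v-60,0))
cv2.imwrite('pics/side5.png',camera('side')[:,:,::-1]);crop('pics/side5.png','pics/side5c.png',290,140,430,245,5)
st()
E
```

```text
clock: 14.52
eef_pos: [511.1, -276.3, 224.0]
eef_rot: [2.857, 1.57, 1.319]
wrist_force: [-0.1, -0.1, -0.7]
finger_gap: 94.1
317.14919701543886 151.46082514712646
247 91
t 14.62 tcp [ 511.2 -275.4  223.8] jaw 1.99 down [-0.     0.001 -1.   ] F [-0.1  0.2  0. ] M [-0.02 -0.07 -0.07] gap 94.1 q [-0.56  0.36  1.42  0.    1.37 -0.59]
```

View pics/w5c.png

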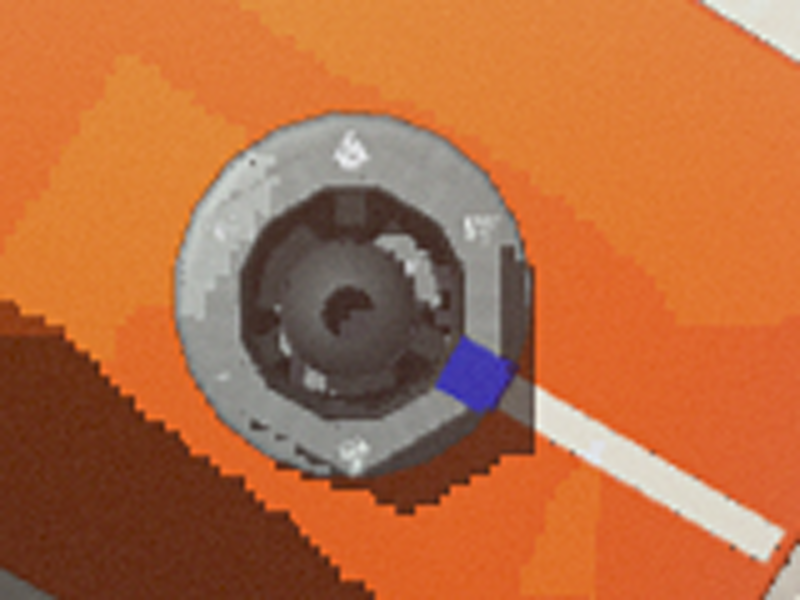

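View pics/side5c.png

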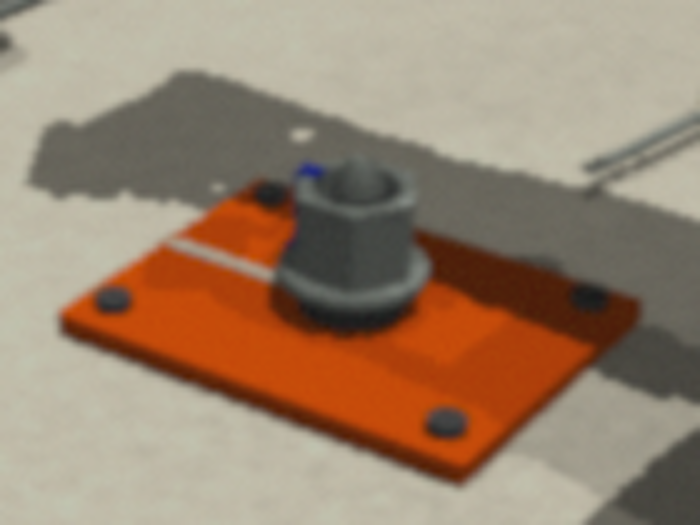

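Run:
```python
from cell import order
print(order.sign_off())
```

```text
the job is handed in; nothing more can be done
None
```

I took the leftmost of the four bright collar nuts (scene pixel 383,156; side pixel 301,421) and set it on the stud's thread starts. Its dab was about 45° clockwise of the line, and contact showed about 9 N upward with the tool at 54.5 mm. I then backed it off 44.8° anticlockwise. It went down freely by about 10 mm onto the stud's collar, and I let go and moved clear at 14.6 s on the robot's clock. I did not move the black nut.

**Last checks:** the wrist picture shows the blue dab at the inner end of the white line and pointing along it, and the side picture shows the nut sitting level on the stud's collar. After the release the wrist force was within noise and the fingers were open at 94 mm. I checked the final dab angle by eye only. I turned to a tool angle worked out from the plate's line (measured at -27.9°).

**One disagreement:** the wrist camera and the fixed cameras put the stud about 2.5 mm apart. I aligned using the wrist camera's relative view of nut and stud, and the nut went on with no noticeable side force. When it touched the thread starts there was a brief 4 to 5 N sideways, which cleared on turning.

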